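Open the centrifuge's double-latched lid

ROBOT

A 6-joint arm with a two-finger parallel gripper is mounted at the origin on the work surface. World frame = base frame: x ahead of the robot, y to its left, z up, the work surface at z = 0. Lengths are in m, angles in rad, forces in N, time in s.
With the tool pointing down it reaches from about 0.35 to 0.975 m from the base axis. Payload 4.9 kg.
Tool frame: the origin (TCP) lies on the mounting face of the last link; the fingertips stand 173 mm ahead of it and the grasp point (between the pads) lies 155 mm ahead of it; z points along the fingers, y is the direction in which the jaws open and shut (so a half turn about z gives the same grasp; the last joint's range is limited). The gripper opens to 85 mm and grips with 20 to 120 N. Pads are 22 mm wide; open, the fingers measure 114 mm over their backs; the gripper's body (76 mm by 85 mm) begins 54 mm behind the grasp point. The pads swing forward as they close: fully open they stand 13 mm farther back than shut.
Start: joints at [1.096, 0.053, 1.613, -0, 1.476, -0.119], TCP at [0.218, 0.586, 0.405] pointing down, gripper open.
Joint ranges: [-3.01, 3.01], [-1.01, 2.22], [0.06, 2.58], [-1.02, 4.17], [0.09, 2.62], [-3.14, 3.14]. Speed limits (rad/s): [2.57, 2.57, 3.14, 3.14, 3.14, 3.14].

INTERFACE

Orientations are given as a unit quaternion [w, x, y, z].
In Python, from plant import manip gives the robot as it stands.
- The arm moves only by the tool play_rows, never from a script. Its argument "increments" is a list of rows, each an object with "offset": the shift along the tool's x, y, z in mm, a list of three; "twist": the turn about the tool's z in rad; "grip": the opening, from 0 (shut) to 1 (fully open). In form: [{"offset": [dx, dy, dz], "twist": twist, "grip": grip}, ...]. A call has 1 to 5 rows; each row is the pose to reach, as a shift and turn from the pose commanded when the call began, along the tool's axes at that moment; what a row does not reach only later rows make up. A row lasts 1/12 s, in which the tool goes at most 41.7 mm and 7.16 degrees, less where a joint would pass 70% of its speed; a pose out of reach is approached as far as the arm can. A call with a gripper value outside its range is refused whole. The fingers move at their own pace and stop on an object; the grip force is fixed at half the most. Time passes only in rows, so rows that repeat a pose let the fingers close. It gives the time, the measured TCP pose, the force and the opening at its end, in the units of the state.
- manip.state(): the state, without advancing time (a new reading comes with each control period).
- manip.grab_frame(name): name is "side" or "top"; returns the picture (384x512x3 uint8, blue, green, red); there is no depth.
- manip.get_calibration(name): a dict with "fx", "fy", "cx", "cy" (pixels), "T" (4x4, takes a point from camera to world coordinates). Camera axes: x right, y down, z forward; pixel columns grow to the right and rows downward; lengths in m; the calibration is good to about 2 mm. A picture is of the moment at which its call begins. get_calibration takes no time and is no camera call.
- manip.job_done(): hands the job in, once; it reports no verdict.
Trained networks look in the newest picture that a camera, given by its name, has taken for a name from the list of things; names that differ only in an ending like _2 or _b are one class to them, and where a whole thing is asked for, a point or a joint stands for the part that bears it (a point fixed in the world has none). Each returns a list of dicts, best first, with "p" (0 to 1); they miss things now and then, are a little off and sometimes report something else, mostly with a low value. They report only what shows in the picture. A call takes as long as a camera call.
- manip.boxes_of(query, camera): "xyz" ([x, y, z] in m, in the coordinates of the camera as it stood for that picture, good to about 4 mm: the middle of the surface that is visible of it).
- manip.tip_of(query, camera): "xyz" ([x, y, z] in m, in the coordinates of the camera as it stood for that picture, good to about 4 mm: a listed point, or the origin of a listed thing).
The state is a dict: "time": time; "joint_pos": joint angles; "joint_vel": joint speeds; "joint_efforts": joint torques, N m; "tool_pos": TCP position; "tool_rot": TCP orientation; "contact_force": force on the tool from outside, world axes, zero at the start; "ft_torque": the same for the moment, N m; "gripper_width": opening from 0.0 (shut) to 1.0 (fully open).
Only numpy, scipy, OpenCV 4.12 (cv2) and the standard library are available. Lean on these libraries where they do the work, as an engineer would, in place of code of your own. Each camera call takes 0.05 s, during which the arm holds its last target. There are 200 camera calls.

TASK

Open the bench centrifuge: slide its latch hood fully across to uncover the catch, raise the lid a little by its bar until the catch stops it and let go, then push the uncovered catch tab in towards the bowl so that the lid springs fully open. Do not knock over the bottle or the jar.

Things in the scene. Friction and masses are not known exactly. Their poses are not given: they have to be found in the camera images.
- centrifuge: White fixed bench centrifuge, 280 (x) by 240 (y) mm. Origin: centre of its underside. In its own frame (mm, used below): front is -x, with a ledge at z 105 from x -140 to -56; the grey lid covers x -56 to 140, top z 140.5, and hinges at the back on a line along y at x 130, z 150.5 (raised knuckles).
- latch (a joint): Primary latch, m: 0 shut, 0.070 fully across, sliding along the centrifuge's +y. Grey hood on the ledge, roof 54 (x) by 50 (y), top z 148; it holds down the lid's front edge and hides the catch tab. Slides stiffly (2 to 3 N), stays where left; the lid clears it from 0.050 on.
- latch_knob (a point): Centre of the top of the black grip on the latch hood, at (-85, latch value, 180): a block 30 (x) by 14 (y) by 32 high, standing on the hood's roof. It moves with the latch.
- lid (a joint): Lid angle, rad: 0 shut, grows as its front rises. Latch across, it can be raised (1 to 3 N) until the catch stops it at about 0.145; its over-centre strut lets it fall shut below 0.03, but above 0.08 lifts it by itself and holds it up against the catch when let go. With the catch pushed in it swings by itself to fully open, 1.3, in about 4 s, and stays.
- lid_bar (a point): Middle of the lid's handle: round steel bar 12 mm thick, 90 long along y on two end posts, at (0, 0, 170.5) with the lid shut; its centre is 30 mm above the lid's top. It moves with the lid, 130 in front of and 20 above the hinge line when shut.
- catch (a joint): Secondary catch, m: 0 sprung out, 0.018 fully in, moving along the centrifuge's +x (towards the bowl). It springs back (1.5 N at first, 4 N fully in). Held in by 0.012 or more for 1 s while the lid is up against it, it frees the lid. Pushing it with the lid shut frees nothing.
- catch_face (a point): Centre of the front face of the steel catch tab, the face to push, at (-95 + catch value, 0, 120.5). Tab 12 (x) by 36 (y) mm, z 106.5 to 134.5, on the ledge, hidden under the hood until the latch is across. It moves with the catch.
- bottle: Bystander: amber glass bottle, 68 mm across, 150 mm tall, standing; origin at the centre of its underside, z axis up.
- jar: Bystander: white jar with a black cap, 72 mm across, 85 mm tall, standing; origin at the centre of its underside, z axis up.

How it is judged:
By the outcome, as a careful person would: the job done as asked, in the order asked, and still so for the second after the job is handed in, with the robot touching nothing.
It also fails if it takes over 59 s, if anything falls off the work surface, if the arm or the gripper's body presses on something with over 40 N, if the wrist force passes 120 N, or if a joint passes its speed limit or range.

## Working session

There is one attempt and no reset: what is moved stays moved. The work goes in short steps, Python scripts to look and compute and a tool call to move; the robot and the scene stay as the last step left them, time stands still between calls to the robot, and variables do not carry over. Pictures are saved under pics/ and viewed, about 8 in all and at most 12, crops included, and the job is handed in when it is done.

Besides the shell and the picture viewer there is one more tool, called after "Call:" as a command line: name --argument value ..., lists and objects as JSON in quotes. play_rows: Moves the arm, as the interface text tells. Its arguments: {"type":"object","properties":{"increments":{"type":"array"}},"required":["increments"]}

```bash
mkdir -p pics
cat > h.py <<'E'
from plant import manip
import numpy as np, cv2
from scipy.spatial.transform import Rotation as R
def w(cam,p):
    T=np.array(manip.get_calibration(cam)["T"]); return (T[:3,:3]@p+T[:3,3])
def tool():
    s=manip.state(); q=s["tool_rot"]; return np.array(s["tool_pos"]), R.from_quat([q[1],q[2],q[3],q[0]])
def tips(names,cams=("side","top"),shot=True):
    for c in cams:
        for n in names:
            for d in manip.tip_of(n,c)[:2]: print(c,n,round(d["p"],2),np.round(w(c,d["xyz"])*1000))
E
python3 - <<'E'
from h import *
a=[manip.grab_frame(c) for c in("side","top")]
cv2.imwrite("pics/1.png",a[0]);cv2.imwrite("pics/2.png",a[1])
tips(["centrifuge","latch_knob","lid_bar","bottle","jar"])
p,r=tool();print(p,r.as_matrix().round(3),manip.state())
E
```

```text
side latch_knob 0.72 [629.  51. 186.]
side lid_bar 0.89 [545.  66. 168.]
side bottle 0.94 [ 657. -353.   -1.]
side jar 0.67 [ 458. -381.    0.]
top latch_knob 0.63 [629.  49. 185.]
top lid_bar 0.78 [545.  69. 173.]
top bottle 0.77 [ 661. -353.   -2.]
top bottle 0.49 [549.  71.   2.]
top jar 0.78 [ 454. -380.    1.]
[0.21767101 0.58584611 0.40473417] [[-0.937  0.348  0.   ]
 [ 0.348  0.937  0.   ]
 [-0.     0.    -1.   ]] {'time': 0.6, 'joint_pos': array([ 1.09605240e+00,  5.26572572e-02,  1.61289319e+00, -2.08051265e-05,
        1.47599845e+00, -1.18980861e-01]), 'joint_vel': array([ 0.0011798 ,  0.00257961, -0.00171552,  0.00058781, -0.00230038,
        0.00071164]), 'joint_efforts': array([ 1.39398021e-04, -3.93412685e+01, -3.70226991e+01, -1.45971512e-04,
        7.71036866e-04,  1.37749123e-05]), 'tool_pos': array([0.21767101, 0.58584611, 0.40473417]), 'tool_rot': array([1.63021221e-05, 1.76943964e-01, 9.84220927e-01, 1.78898892e-05]), 'contact_force': array([-0.64192484, -0.06814974,  0.12903946]), 'ft_torque': array([ 0.03001251,  0.00252181, -0.02487848]), 'gripper_width': 1.0028789360283787}
```

View pics/1.png

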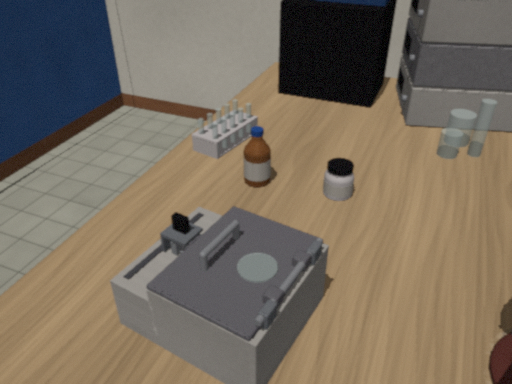

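View pics/2.png

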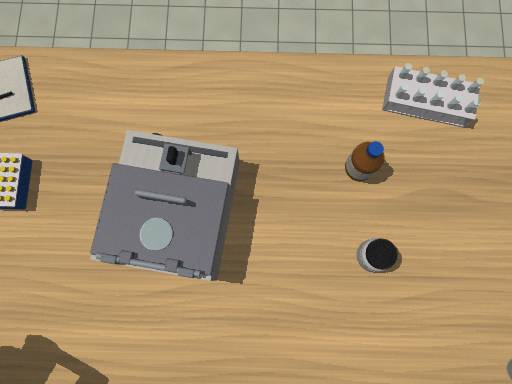

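The front faces away from the robot and the latch is shut. Side view: knob at about (180,222), bar (220,243). Top view: knob (172,156), bar from (135,193) to (187,202), ledge front corners (128,132) and (238,150). The bottle and jar are well away to the right. Next I fit the frame from these pixels plus the network points.

```bash
cat >> h.py <<'E'
def fit():
    from scipy.optimize import least_squares
    K=manip.get_calibration("top");T=np.linalg.inv(np.array(K["T"]))
    P=[((-140,-120,105),(128,132)),((-140,120,105),(238,150)),((0,-45,170),(136,193)),((0,45,170),(187,202))]
    P=[P[0],P[1],P[2],P[3],((-56,-120,140),(114,165)),((-56,120,140),(231,183))]
    def f(v):
        c,s=np.cos(v[2]),np.sin(v[2]);o=[]
        for a,u in P:
            p=np.array([v[0]+c*a[0]-s*a[1],v[1]+s*a[0]+c*a[1],a[2]])/1000;q=T[:3,:3]@p+T[:3,3]
            o+=[K["fx"]*q[0]/q[2]+K["cx"]-u[0],K["fy"]*q[1]/q[2]+K["cy"]-u[1]]
        return np.array(o)
    r=least_squares(f,[545,67,2.96],loss="soft_l1",x_scale=[1,1,.01]);return r.x,r.fun
E
cat > g.py <<'E'
from h import *
import sys
V=[545,67,2.96]
try: V=np.load("V.npy")
except Exception: pass
def go(x,y,z,grip_off=173,yaw=True):
    "tool increments to bring point grip_off ahead of TCP to centrifuge-frame x,y,z mm"
    c,s=np.cos(V[2]),np.sin(V[2]);t=np.array([V[0]+c*x-s*y,V[1]+s*x+c*y,z+grip_off])
    p,r=tool();d=r.inv().apply(t-p*1000);X=r.as_matrix()[:,0];yw=np.arctan2(X[1],X[0])
    tw=-((V[2]-np.pi/2-yw+np.pi)%(2*np.pi)-np.pi)
    print("offset",d.round(1),"twist",round(tw,3))
E
python3 - <<'E'
from h import *
v,e=fit();print(v,e.round(1));np.save("V.npy",v)
import g; c,s=np.cos(v[2]),np.sin(v[2])
print("knob pred",v[0]-85*c,v[1]-85*s)
g.go(-85,-45,215); g.go(-85,-45,160)
E
```

```text
[543.07816653  61.94591736   3.00610323] [ 0.1 -0.3  0.6 -1.1  3.7  1.6 -1.3 -0.  -0.4 -0.2 -0.4  0.4]
knob pred 627.299170461619 50.46451948115988
offset [-560.6 -315.3   16.7] twist 1.351
offset [-560.6 -315.3   71.7] twist 1.351
```

Call:
play_rows --increments '[{"offset":[-36,-20,0],"twist":0,"grip":0},{"offset":[-72,-40,0],"twist":0,"grip":0},{"offset":[-108,-61,0],"twist":0,"grip":0},{"offset":[-144,-81,0],"twist":0,"grip":0},{"offset":[-180,-101,0],"twist":0,"grip":0}]'

```text
time: 1.02
tool_pos: [0.352, 0.4269, 0.4049]
tool_rot: [0.0, 0.177, 0.984, 0.0]
contact_force: [0.1, 0.2, -0.1]
gripper_width: 0.301
```

Call:
play_rows --increments '[{"offset":[-36,-20,0],"twist":0,"grip":0},{"offset":[-72,-40,0],"twist":0,"grip":0},{"offset":[-108,-61,0],"twist":0,"grip":0},{"offset":[-144,-81,0],"twist":0,"grip":0},{"offset":[-180,-101,0],"twist":0,"grip":0}]'

```text
time: 1.43
tool_pos: [0.4857, 0.2693, 0.4051]
tool_rot: [0.0, 0.177, 0.984, 0.0]
contact_force: [0.1, 0.3, 0.1]
gripper_width: -0.003
```

Call:
play_rows --increments '[{"offset":[-36,-20,0],"twist":0,"grip":0},{"offset":[-72,-40,0],"twist":0,"grip":0},{"offset":[-108,-61,0],"twist":0,"grip":0},{"offset":[-144,-81,0],"twist":0,"grip":0},{"offset":[-180,-101,0],"twist":0,"grip":0}]'

```text
time: 1.85
tool_pos: [0.6194, 0.1118, 0.4049]
tool_rot: [0.0, 0.177, 0.984, 0.0]
contact_force: [0.3, -0.5, 0.1]
gripper_width: -0.002
```

Call:
play_rows --increments '[{"offset":[0,0,0],"twist":0.12,"grip":0},{"offset":[0,0,0],"twist":0.24,"grip":0},{"offset":[0,0,0],"twist":0.36,"grip":0},{"offset":[0,0,0],"twist":0.48,"grip":0},{"offset":[0,0,0],"twist":0.6,"grip":0}]'

```text
time: 2.27
tool_pos: [0.6185, 0.1135, 0.4047]
tool_rot: [-0.0, 0.463, 0.887, 0.0]
contact_force: [0.2, 0.5, 0.0]
gripper_width: 0.002
```

Call:
play_rows --increments '[{"offset":[0,0,0],"twist":0.12,"grip":0},{"offset":[0,0,0],"twist":0.24,"grip":0},{"offset":[0,0,0],"twist":0.36,"grip":0},{"offset":[0,0,0],"twist":0.48,"grip":0},{"offset":[0,0,0],"twist":0.6,"grip":0}]'

```text
time: 2.68
tool_pos: [0.6183, 0.1137, 0.4047]
tool_rot: [0.0, 0.704, 0.71, 0.0]
contact_force: [-0.1, -0.1, 0.1]
gripper_width: 0.002
```

Run:
```python
import g
g.go(-85,-45,215); g.go(-85,-45,160)
cv2=g.cv2;a=[g.manip.grab_frame(c) for c in("side","top")]
cv2.imwrite("pics/3.png",a[0])
g.tips(["latch_knob","lid_bar"])
```

```text
offset [-18.8  14.9  16.7] twist 0.145
offset [-18.8  14.9  71.7] twist 0.145
side latch_knob 0.74 [632.  49. 184.]
side lid_bar 0.94 [549.  67. 169.]
top latch_knob 0.56 [630.  50. 184.]
top lid_bar 0.77 [548.  64. 173.]
```

View pics/3.png

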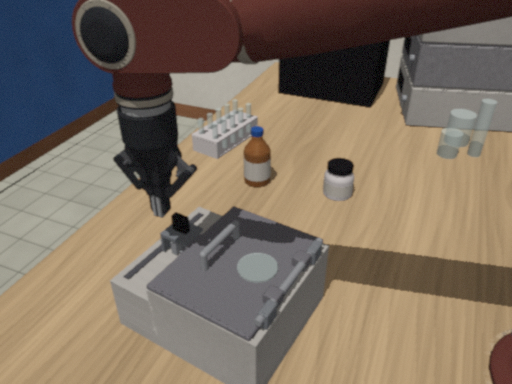

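Run:
```python
import numpy as np; np.save("V.npy",[546,64,2.993])
import g
g.go(-85,-45,162); g.go(-85,-18,162); g.go(-85,52,162)
```

```text
offset [-18.1  18.1  69.7] twist 0.166
offset [-44.8  13.6  69.7] twist 0.166
offset [-113.8    2.1   69.7] twist 0.166
```

Call:
play_rows --increments '[{"offset":[-10,8,0],"twist":0.1,"grip":0},{"offset":[-17,14,0],"twist":0.16,"grip":0},{"offset":[-17,14,25],"twist":0.16,"grip":0},{"offset":[-17,14,40],"twist":0.16,"grip":0},{"offset":[-17,14,40],"twist":0.16,"grip":0}]'

```text
time: 3.4
tool_pos: [0.6313, 0.0968, 0.3594]
tool_rot: [-0.003, 0.756, 0.654, -0.003]
contact_force: [-1.1, -0.2, -1.3]
gripper_width: 0.001
```

Run:
```python
import g
g.go(-85,-45,162); g.go(-85,-18,162); g.go(-85,52,162)
```

```text
offset [-0.   5.7 24.4] twist 0.004
offset [-27.    5.5  24.4] twist 0.004
offset [-97.    5.2  24.5] twist 0.004
```

Call:
play_rows --increments '[{"offset":[0,2,10],"twist":0,"grip":0},{"offset":[0,2,22],"twist":0,"grip":0},{"offset":[0,2,22],"twist":0,"grip":0},{"offset":[-12,2,22],"twist":0,"grip":0},{"offset":[-22,2,22],"twist":0,"grip":0}]'

```text
time: 3.82
tool_pos: [0.6314, 0.0744, 0.3431]
tool_rot: [0.0, 0.756, 0.654, 0.0]
contact_force: [0.7, -0.1, 0.9]
gripper_width: 0.001
```

Call:
play_rows --increments '[{"offset":[-10,0,0],"twist":0,"grip":0},{"offset":[-20,0,0],"twist":0,"grip":0},{"offset":[-30,0,0],"twist":0,"grip":0},{"offset":[-40,0,0],"twist":0,"grip":0},{"offset":[-50,0,0],"twist":0,"grip":0}]'

```text
time: 4.23
tool_pos: [0.6241, 0.0243, 0.3435]
tool_rot: [0.0, 0.757, 0.654, 0.001]
contact_force: [0.8, 3.5, 1.7]
gripper_width: -0.001
```

Run:
```python
import g
g.go(-85,52,162); print(g.manip.state()["contact_force"])
a=[g.manip.grab_frame(c) for c in("side","top")]
g.cv2.imwrite("pics/4.png",a[0])
g.tips(["latch_knob"])
```

```text
offset [-24.3   1.8   8.4] twist 0.003
[0.80114933 3.50025389 1.69743214]
side latch_knob 0.58 [626.   5. 185.]
top latch_knob 0.94 [622.   1. 184.]
```

View pics/4.png

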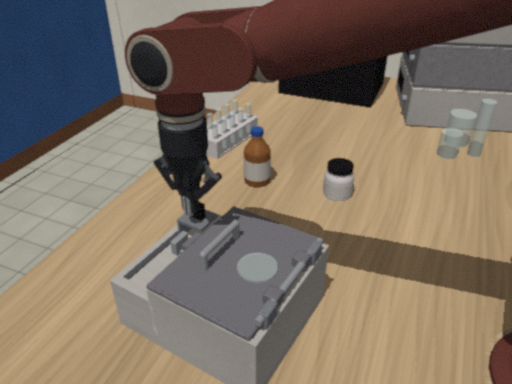

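The latch is moving: the hood is at about (195,222) and the tab is starting to show at (178,240). I'll push on to the stop.

Call:
play_rows --increments '[{"offset":[-7,0,0],"twist":0,"grip":0},{"offset":[-13,0,0],"twist":0,"grip":0},{"offset":[-18,0,0],"twist":0,"grip":0},{"offset":[-21,0,0],"twist":0,"grip":0},{"offset":[-21,0,0],"twist":0,"grip":0}]'

```text
time: 4.85
tool_pos: [0.621, 0.0039, 0.3426]
tool_rot: [0.0, 0.757, 0.654, -0.0]
contact_force: [-0.1, 0.8, -0.1]
gripper_width: 0.001
```

Call:
play_rows --increments '[{"offset":[-2,0,0],"twist":0,"grip":0},{"offset":[-3,0,0],"twist":0,"grip":0},{"offset":[-4,0,0],"twist":0,"grip":0}]'

```text
time: 5.1
tool_pos: [0.6206, 0.0018, 0.3426]
tool_rot: [-0.001, 0.756, 0.654, 0.002]
contact_force: [0.7, 10.2, 0.2]
gripper_width: 0.001
```

Call:
play_rows --increments '[{"offset":[-1,0,0],"twist":0,"grip":0},{"offset":[-2,0,0],"twist":0,"grip":0},{"offset":[-3,0,0],"twist":0,"grip":0}]'

```text
time: 5.35
tool_pos: [0.6204, 0.0007, 0.3427]
tool_rot: [-0.003, 0.756, 0.655, 0.004]
contact_force: [3.7, 17.9, -0.6]
gripper_width: -0.0
```

Call:
play_rows --increments '[{"offset":[8,0,0],"twist":0,"grip":0},{"offset":[8,0,-20],"twist":0,"grip":0},{"offset":[8,0,-50],"twist":0,"grip":0.3},{"offset":[8,0,-60],"twist":0,"grip":0.6},{"offset":[8,0,-60],"twist":0,"grip":0.6}]'

```text
time: 5.77
tool_pos: [0.6221, 0.0054, 0.4072]
tool_rot: [0.003, 0.756, 0.654, 0.002]
contact_force: [0.9, -0.5, 1.5]
gripper_width: 0.422
```

Run:
```python
import g
a=[g.manip.grab_frame(c) for c in("side","top")]
g.cv2.imwrite("pics/5.png",a[1])
g.tips(["lid_bar","catch_face","latch_knob"])
g.go(0,0,230,155);g.go(0,0,170.5,155)
c,s=g.np.cos(g.V[2]),g.np.sin(g.V[2]);d=g.np.array([620.4-g.V[0],0.7-g.V[1]]);print("y_c at stop",-s*d[0]+c*d[1])
```

```text
side lid_bar 0.97 [549.  68. 170.]
side catch_face 0.58 [642.  51. 117.]
side latch_knob 0.81 [621. -17. 185.]
top latch_knob 0.88 [619. -16. 181.]
offset [ 47.  -82.7  16.3] twist 0.003
offset [ 47.  -82.5  75.8] twist 0.003
y_c at stop 51.587804697547895
```

View pics/5.png

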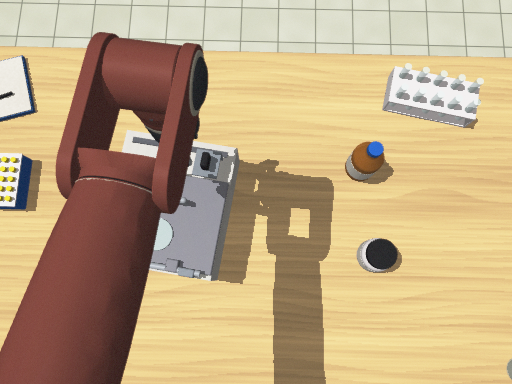

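The hood is now fully across, with the knob at (205,161). The y value at the stop and the knob shift both match 70 mm. Now to the bar.

Call:
play_rows --increments '[{"offset":[16,-28,0],"twist":0,"grip":0.6},{"offset":[33,-57,0],"twist":0,"grip":0.6},{"offset":[47,-81,0],"twist":0,"grip":0.6},{"offset":[47,-81,20],"twist":0,"grip":0.6},{"offset":[47,-81,20],"twist":0,"grip":0.6}]'

```text
time: 6.58
tool_pos: [0.5462, 0.0647, 0.3792]
tool_rot: [-0.002, 0.756, 0.655, -0.002]
contact_force: [-1.1, 0.3, -1.5]
gripper_width: 0.598
```

Run:
```python
import g
g.go(0,0,172,155)
a=g.manip.grab_frame("side")
g.cv2.imwrite("pics/6.png",g.cv2.resize(a[150:350,120:340],None,fx=2.5,fy=2.5))
```

```text
offset [-0.7  0.2 52.2] twist 0.005
```

View pics/6.png

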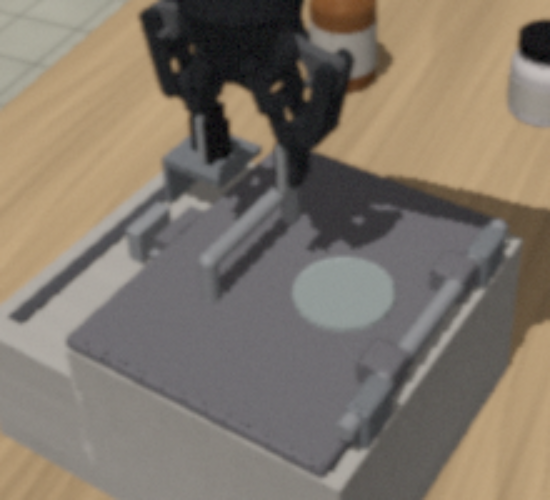

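Crop: the open fingers are above the bar, one on each side, and the tab is uncovered at (148,230) in the crop. I'll descend and grip.

Call:
play_rows --increments '[{"offset":[0,0,20],"twist":0,"grip":0.6},{"offset":[0,0,40],"twist":0,"grip":0.6},{"offset":[0,0,51],"twist":0,"grip":0.6},{"offset":[0,0,51],"twist":0,"grip":0.6},{"offset":[0,0,51],"twist":0,"grip":0.3}]'

```text
time: 7.05
tool_pos: [0.5482, 0.0634, 0.3314]
tool_rot: [-0.0, 0.757, 0.654, -0.001]
contact_force: [0.8, 0.6, -0.3]
gripper_width: 0.473
```

Call:
play_rows --increments '[{"offset":[0,0,0],"twist":0,"grip":0.2},{"offset":[0,0,0],"twist":0,"grip":0.1},{"offset":[0,0,0],"twist":0,"grip":0.05},{"offset":[0,0,0],"twist":0,"grip":0.05},{"offset":[0,0,0],"twist":0,"grip":0.05}]'

```text
time: 7.47
tool_pos: [0.5473, 0.064, 0.3334]
tool_rot: [-0.001, 0.756, 0.654, -0.001]
contact_force: [-7.9, 0.4, 6.9]
gripper_width: 0.109
```

Call:
play_rows --increments '[{"offset":[0,-1,-2],"twist":0,"grip":0.05},{"offset":[0,-2,-5],"twist":0,"grip":0.05},{"offset":[0,-3,-8],"twist":0,"grip":0.05},{"offset":[0,-3,-10],"twist":0,"grip":0.05},{"offset":[0,-4,-12],"twist":0,"grip":0.05}]'

```text
time: 7.88
tool_pos: [0.5443, 0.0643, 0.3441]
tool_rot: [0.001, 0.756, 0.654, 0.001]
contact_force: [2.3, 0.5, -3.6]
gripper_width: 0.114
```

Run:
```python
import g
a=[g.manip.grab_frame(c) for c in("side","top")]
g.cv2.imwrite("pics/7.png",g.cv2.resize(a[0][150:350,120:340],None,fx=2.5,fy=2.5))
g.tips(["lid_bar"]); s=g.manip.state(); print(s["contact_force"],s["gripper_width"],s["tool_pos"])
```

```text
side lid_bar 0.77 [545.  71. 181.]
top lid_bar 0.68 [547.  71.   0.]
top lid_bar 0.57 [545.  66. 182.]
[ 2.0588055  -0.92269541 -1.18937791] 0.11172648034393236 [0.54426324 0.06433424 0.34433129]
```

View pics/7.png

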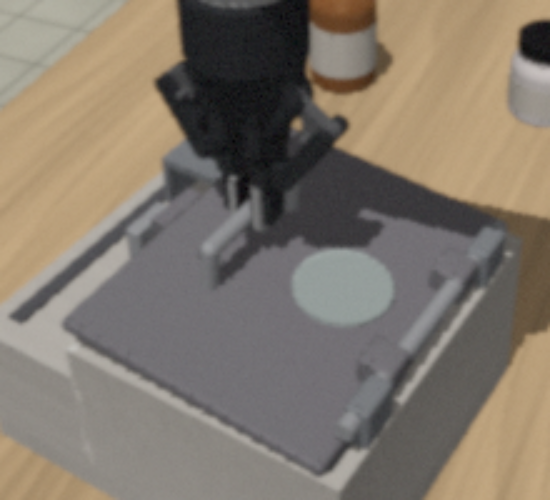

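The fingers hold the bar and the lid front has risen, with the bar about 11 mm up. I'll lift a little more, then let go.

Call:
play_rows --increments '[{"offset":[0,0,-2],"twist":0,"grip":0.05},{"offset":[0,0,-4],"twist":0,"grip":0.05},{"offset":[0,-1,-5],"twist":0,"grip":0.05},{"offset":[0,-1,-6],"twist":0,"grip":0.05},{"offset":[0,-1,-6],"twist":0,"grip":0.05}]'

```text
time: 8.5
tool_pos: [0.543, 0.0646, 0.3505]
tool_rot: [0.0, 0.756, 0.654, 0.0]
contact_force: [0.3, -0.1, 1.4]
gripper_width: 0.112
```

Call:
play_rows --increments '[{"offset":[0,0,0],"twist":0,"grip":0.3},{"offset":[0,0,0],"twist":0,"grip":0.6},{"offset":[0,0,0],"twist":0,"grip":0.6},{"offset":[0,0,0],"twist":0,"grip":0.6},{"offset":[0,0,-15],"twist":0,"grip":0.6}]'

```text
time: 8.92
tool_pos: [0.542, 0.0646, 0.3613]
tool_rot: [-0.002, 0.756, 0.654, -0.002]
contact_force: [0.7, 0.6, -1.3]
gripper_width: 0.599
```

Call:
play_rows --increments '[{"offset":[0,0,-25],"twist":0,"grip":0.6},{"offset":[0,0,-50],"twist":0,"grip":0.6},{"offset":[0,15,-60],"twist":0,"grip":0.6},{"offset":[0,50,-60],"twist":0,"grip":0.6},{"offset":[0,80,-60],"twist":0,"grip":0.6}]'

```text
time: 9.33
tool_pos: [0.6232, 0.053, 0.4269]
tool_rot: [0.001, 0.756, 0.654, 0.001]
contact_force: [-0.2, 0.2, -0.5]
gripper_width: 0.597
```

Run:
```python
import g
a=[g.manip.grab_frame(c) for c in("side","top")]
g.cv2.imwrite("pics/8.png",g.cv2.resize(a[0][120:320,120:340],None,fx=2.5,fy=2.5))
g.tips(["lid_bar","catch_face"]); g.go(-145,0,190,165);g.go(-145,0,118,165)
```

```text
side lid_bar 0.71 [544.  70. 188.]
side catch_face 0.47 [641.  54. 117.]
top lid_bar 0.93 [543.  67. 192.]
top catch_face 0.55 [637.  54. 118.]
offset [-0.7 68.8 69.5] twist 0.004
offset [ -0.7  68.8 141.5] twist 0.004
```

View pics/8.png

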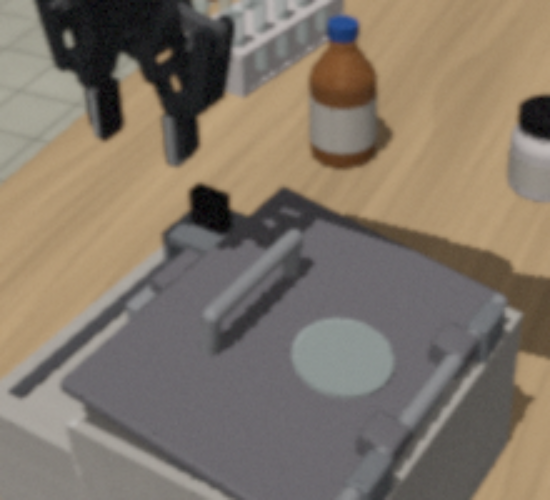

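The lid holds itself up against the catch, with the bar at about z 190. The tab is at about (140,302) in the crop. I'll go in front of the tab and push it with the back of the near finger.

Call:
play_rows --increments '[{"offset":[2,35,0],"twist":0,"grip":0.6},{"offset":[2,70,0],"twist":0,"grip":0.6},{"offset":[2,84,30],"twist":0,"grip":0.6},{"offset":[2,84,60],"twist":0,"grip":0.6},{"offset":[2,84,90],"twist":0,"grip":0.6}]'

```text
time: 10.05
tool_pos: [0.7055, 0.0429, 0.3349]
tool_rot: [0.001, 0.756, 0.654, 0.001]
contact_force: [0.1, -0.2, -0.3]
gripper_width: 0.598
```

Call:
play_rows --increments '[{"offset":[0,0,20],"twist":0,"grip":0.6},{"offset":[0,0,40],"twist":0,"grip":0.6},{"offset":[0,0,50],"twist":0,"grip":0.6},{"offset":[0,0,50],"twist":0,"grip":0.6}]'

```text
time: 10.38
tool_pos: [0.7039, 0.0431, 0.2816]
tool_rot: [-0.002, 0.756, 0.654, -0.002]
contact_force: [-0.3, 0.1, -0.1]
gripper_width: 0.6
```

Run:
```python
import g
a=[g.manip.grab_frame(c) for c in("side","top")]
g.cv2.imwrite("pics/9.png",g.cv2.resize(a[0][130:290,80:280],None,fx=3.5,fy=3.5))
g.go(-135,0,118,165);print(g.manip.state()["contact_force"])
```

```text
offset [ -2.7 -25.7   2.7] twist 0.004
[ 0.05780335 -0.17150962  1.23726677]
```

View pics/9.png

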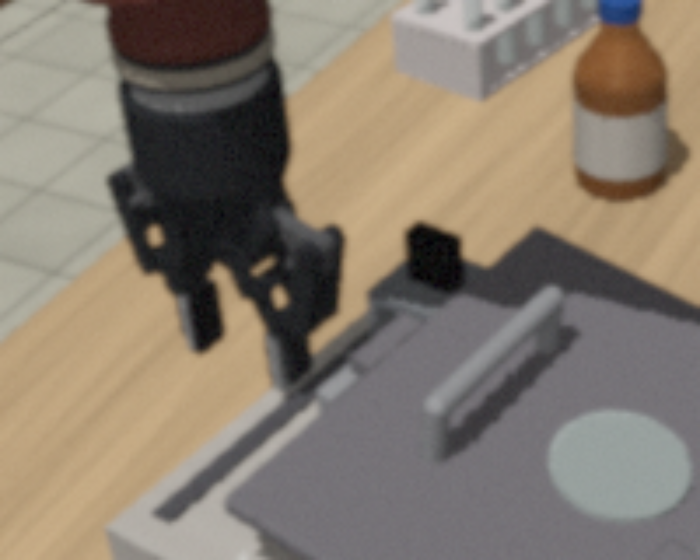

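The near finger stands in front of the tab, which is at (335,385), but the finger's knuckle bulges out beyond its back. Opening fully reduces the bulge, so I back off 17 mm as it opens, then push.

Call:
play_rows --increments '[{"offset":[-2,10,0],"twist":0,"grip":0.6},{"offset":[-2,17,0],"twist":0,"grip":1.0},{"offset":[-2,17,4],"twist":0,"grip":1.0},{"offset":[-2,17,4],"twist":0,"grip":1.0},{"offset":[-2,17,4],"twist":0,"grip":1.0}]'

```text
time: 10.9
tool_pos: [0.722, 0.0385, 0.2809]
tool_rot: [-0.0, 0.756, 0.654, -0.0]
contact_force: [-0.3, -0.4, 0.2]
gripper_width: 0.997
```

Call:
play_rows --increments '[{"offset":[0,-5,0],"twist":0,"grip":1.0},{"offset":[0,-10,0],"twist":0,"grip":1.0},{"offset":[0,-15,0],"twist":0,"grip":1.0},{"offset":[0,-20,0],"twist":0,"grip":1.0},{"offset":[0,-20,0],"twist":0,"grip":1.0}]'

```text
time: 11.32
tool_pos: [0.7012, 0.0416, 0.2806]
tool_rot: [-0.0, 0.756, 0.654, -0.0]
contact_force: [-0.7, -0.7, 0.3]
gripper_width: 0.998
```

Call:
play_rows --increments '[{"offset":[0,-2,0],"twist":0,"grip":1.0},{"offset":[0,-4,0],"twist":0,"grip":1.0},{"offset":[0,-6,0],"twist":0,"grip":1.0},{"offset":[0,-6,0],"twist":0,"grip":1.0}]'

```text
time: 11.65
tool_pos: [0.6962, 0.0422, 0.2808]
tool_rot: [0.0, 0.756, 0.654, 0.0]
contact_force: [0.3, 0.3, 0.4]
gripper_width: 0.999
```

Run:
```python
import g
g.go(-152,0,116,160);s=g.manip.state();print(s["contact_force"],s["gripper_width"])
a=[g.manip.grab_frame(c) for c in("side","top")]
g.tips(["catch_face"])
g.cv2.imwrite("pics/10.png",g.cv2.resize(a[0][130:290,80:280],None,fx=3.5,fy=3.5))
```

```text
offset [-0.6  0.2  4.8] twist 0.004
[0.32747439 0.34931667 0.39413476] 0.9991252613266064
side catch_face 0.43 [646.  54. 118.]
top catch_face 0.65 [640.  54. 118.]
```

View pics/10.png

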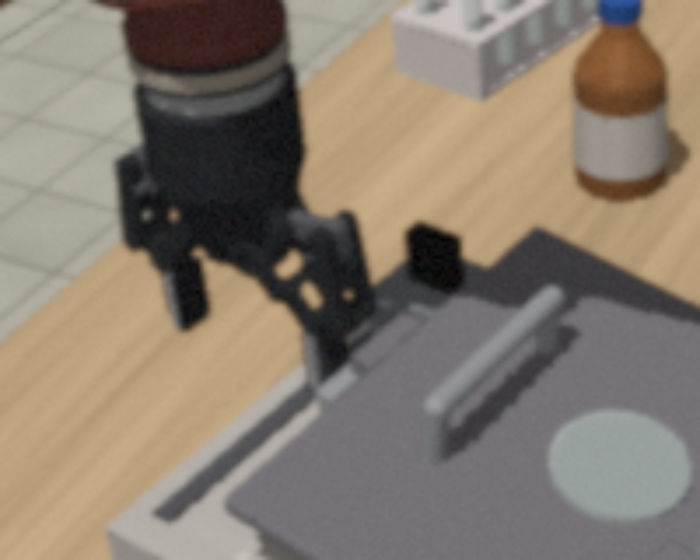

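The finger is right at the tab, at (335,370), with no force yet. I'll advance, watching the force.

Call:
play_rows --increments '[{"offset":[0,-1,2],"twist":0,"grip":1.0},{"offset":[0,-2,4],"twist":0,"grip":1.0},{"offset":[0,-3,4],"twist":0,"grip":1.0},{"offset":[0,-4,4],"twist":0,"grip":1.0},{"offset":[0,-4,4],"twist":0,"grip":1.0}]'

```text
time: 12.27
tool_pos: [0.6924, 0.0427, 0.277]
tool_rot: [0.0, 0.756, 0.654, 0.0]
contact_force: [2.5, -0.2, 0.2]
gripper_width: 0.999
```

Call:
play_rows --increments '[{"offset":[0,-1,0],"twist":0,"grip":1.0},{"offset":[0,-2,0],"twist":0,"grip":1.0},{"offset":[0,-3,0],"twist":0,"grip":1.0},{"offset":[0,-4,0],"twist":0,"grip":1.0},{"offset":[0,-4,0],"twist":0,"grip":1.0}]'

```text
time: 12.68
tool_pos: [0.6883, 0.0433, 0.2768]
tool_rot: [0.0, 0.756, 0.654, -0.0]
contact_force: [2.0, -0.2, 1.6]
gripper_width: 1.0
```

Call:
play_rows --increments '[{"offset":[0,-1,0],"twist":0,"grip":1.0},{"offset":[0,-2,0],"twist":0,"grip":1.0},{"offset":[0,-3,0],"twist":0,"grip":1.0},{"offset":[0,-4,0],"twist":0,"grip":1.0},{"offset":[0,-4,0],"twist":0,"grip":1.0}]'

```text
time: 13.1
tool_pos: [0.6856, 0.0436, 0.2777]
tool_rot: [0.002, 0.757, 0.654, 0.002]
contact_force: [10.3, -1.3, -0.7]
gripper_width: 0.999
```

Run:
```python
import g
a=[g.manip.grab_frame(c) for c in("side","top")]
s=g.manip.state();print(s["contact_force"],s["ft_torque"],s["tool_pos"])
g.tips(["catch_face","lid_bar"])
x=[g.cv2.resize(a[0][180:260,130:230],None,fx=5,fy=5),g.cv2.resize(a[1][110:190,120:220],None,fx=3,fy=5)]
g.cv2.imwrite("pics/11.png",g.np.hstack(x))
```

```text
[11.00258624 -2.1410287  -0.90336876] [-0.18356651 -1.27184376 -0.00595374] [0.68568012 0.04362633 0.27768328]
side lid_bar 0.82 [543.  69. 191.]
top catch_face 0.56 [628.  55. 120.]
top catch_face 0.53 [ 453. -375.   -1.]
top lid_bar 0.75 [542.  67. 191.]
```

View pics/11.png

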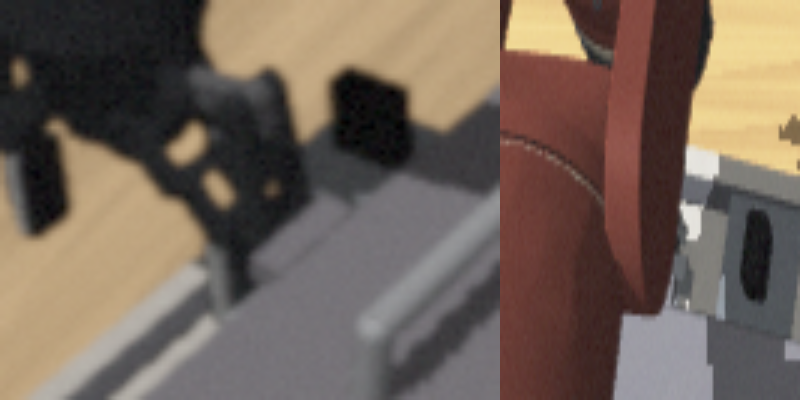

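The moment arm puts the extra force about 115 mm ahead of the TCP, so the knuckle is against the raised lid's front edge. I'll back off, shut the fingers and turn 90°, so the narrow pad side pushes and the knuckles stay clear.

Call:
play_rows --increments '[{"offset":[0,10,0],"twist":0,"grip":1.0},{"offset":[0,25,0],"twist":0,"grip":1.0},{"offset":[0,30,-30],"twist":0,"grip":0.5},{"offset":[0,30,-60],"twist":0,"grip":0},{"offset":[0,30,-60],"twist":0,"grip":0}]'

```text
time: 13.82
tool_pos: [0.7154, 0.0396, 0.3431]
tool_rot: [0.002, 0.756, 0.654, 0.003]
contact_force: [1.1, 0.4, 1.7]
gripper_width: 0.605
```

Call:
play_rows --increments '[{"offset":[0,0,0],"twist":-0.12,"grip":0},{"offset":[0,0,0],"twist":-0.24,"grip":0},{"offset":[0,0,0],"twist":-0.36,"grip":0},{"offset":[0,0,0],"twist":-0.48,"grip":0},{"offset":[0,0,0],"twist":-0.6,"grip":0}]'

```text
time: 14.23
tool_pos: [0.7134, 0.0398, 0.3354]
tool_rot: [-0.002, 0.527, 0.85, -0.001]
contact_force: [1.1, -0.3, -0.4]
gripper_width: -0.003
```

Call:
play_rows --increments '[{"offset":[0,0,0],"twist":-0.12,"grip":0},{"offset":[0,0,0],"twist":-0.24,"grip":0},{"offset":[0,0,0],"twist":-0.36,"grip":0},{"offset":[0,0,0],"twist":-0.48,"grip":0},{"offset":[0,0,0],"twist":-0.6,"grip":0}]'

```text
time: 14.65
tool_pos: [0.7134, 0.0398, 0.3353]
tool_rot: [-0.002, 0.252, 0.968, -0.0]
contact_force: [-0.2, 0.2, -0.1]
gripper_width: 0.002
```

Call:
play_rows --increments '[{"offset":[0,0,0],"twist":-0.12,"grip":0},{"offset":[0,0,0],"twist":-0.24,"grip":0},{"offset":[0,0,0],"twist":-0.365,"grip":0},{"offset":[0,0,0],"twist":-0.365,"grip":0}]'

```text
time: 14.98
tool_pos: [0.7135, 0.0397, 0.3354]
tool_rot: [-0.002, 0.074, 0.997, 0.0]
contact_force: [-0.8, 0.4, -0.6]
gripper_width: 0.001
```

Run:
```python
import g
g.go(-125,0,123);g.go(-106,0,123);g.go(-92,0,123)
a=[g.manip.grab_frame(c) for c in("side","top")]
g.tips(["lid_bar","catch_face"])
```

```text
offset [44.1 -0.8 39.6] twist 1.571
offset [63.1 -0.8 39.7] twist 1.571
offset [77.1 -0.8 39.7] twist 1.571
side lid_bar 0.61 [542.  70. 188.]
top lid_bar 0.63 [541.  67. 191.]
top catch_face 0.52 [629.  56. 117.]
```

Call:
play_rows --increments '[{"offset":[20,1,0],"twist":0,"grip":0},{"offset":[40,1,10],"twist":0,"grip":0},{"offset":[43,1,30],"twist":0,"grip":0},{"offset":[43,1,39],"twist":0,"grip":0},{"offset":[43,1,39],"twist":0,"grip":0}]'

```text
time: 15.7
tool_pos: [0.6707, 0.047, 0.2944]
tool_rot: [-0.003, 0.076, 0.997, -0.0]
contact_force: [-0.6, 0.0, -0.2]
gripper_width: -0.004
```

Call:
play_rows --increments '[{"offset":[6,0,0],"twist":0,"grip":0},{"offset":[12,0,0],"twist":0,"grip":0},{"offset":[18,0,0],"twist":0,"grip":0},{"offset":[22,0,0],"twist":0,"grip":0},{"offset":[22,0,0],"twist":0,"grip":0}]'

```text
time: 16.12
tool_pos: [0.6495, 0.0505, 0.2985]
tool_rot: [0.0, 0.075, 0.997, 0.0]
contact_force: [0.5, 0.7, -0.6]
gripper_width: -0.003
```

Run:
```python
import g
g.go(-106,0,123);g.go(-92,0,123);s=g.manip.state();print(s["contact_force"],s["ft_torque"])
a=[g.manip.grab_frame(c) for c in("side","top")]
g.tips(["lid_bar","catch_face"])
g.cv2.imwrite("pics/12.png",g.cv2.resize(a[0][130:290,80:280],None,fx=3.5,fy=3.5))
```

```text
offset [-1.6 -2.   2.5] twist 1.569
offset [12.4 -2.   2.5] twist 1.569
[ 0.4924062   0.66520716 -0.58829017] [-0.02994239 -0.03735381  0.02685779]
side lid_bar 0.78 [545.  69. 188.]
top lid_bar 0.77 [546.  63. 192.]
top catch_face 0.55 [628.  57. 121.]
```

Call:
play_rows --increments '[{"offset":[1,0,2],"twist":0,"grip":0},{"offset":[2,0,3],"twist":0,"grip":0},{"offset":[4,0,3],"twist":0,"grip":0},{"offset":[6,0,3],"twist":0,"grip":0},{"offset":[6,0,3],"twist":0,"grip":0}]'

```text
time: 16.83
tool_pos: [0.6438, 0.0513, 0.2945]
tool_rot: [-0.0, 0.075, 0.997, 0.0]
contact_force: [-0.4, -0.0, -0.3]
gripper_width: -0.001
```

Call:
play_rows --increments '[{"offset":[1,0,0],"twist":0,"grip":0},{"offset":[2,0,0],"twist":0,"grip":0},{"offset":[4,0,0],"twist":0,"grip":0},{"offset":[5,0,0],"twist":0,"grip":0},{"offset":[5,0,0],"twist":0,"grip":0}]'

```text
time: 17.25
tool_pos: [0.6393, 0.0519, 0.2949]
tool_rot: [0.001, 0.075, 0.997, -0.0]
contact_force: [3.2, 0.1, -2.1]
gripper_width: 0.001
```

Run:
```python
import g
g.go(-92,0,123);s=g.manip.state();print(s["contact_force"],s["ft_torque"])
```

```text
offset [ 2.  -1.9 -1.1] twist 1.569
[ 3.21256571  0.1289398  -2.07993957] [-0.10922379 -0.47167353 -0.03243343]
```

Call:
play_rows --increments '[{"offset":[2,0,0],"twist":0,"grip":0},{"offset":[4,0,0],"twist":0,"grip":0},{"offset":[6,0,0],"twist":0,"grip":0},{"offset":[8,0,0],"twist":0,"grip":0},{"offset":[8,0,0],"twist":0,"grip":0}]'

```text
time: 17.67
tool_pos: [0.6323, 0.0528, 0.2952]
tool_rot: [0.004, 0.075, 0.997, -0.0]
contact_force: [11.9, -0.7, -5.9]
gripper_width: -0.006
```

Call:
play_rows --increments '[{"offset":[1,0,0],"twist":0,"grip":0},{"offset":[2,0,0],"twist":0,"grip":0},{"offset":[2,0,0],"twist":0,"grip":0}]'

```text
time: 17.92
tool_pos: [0.6313, 0.0529, 0.2954]
tool_rot: [0.006, 0.076, 0.997, -0.0]
contact_force: [18.2, -1.8, -10.9]
gripper_width: -0.001
```

Run:
```python
import g
s=g.manip.state();print(s["contact_force"],s["ft_torque"])
a=[g.manip.grab_frame(c) for c in("side","top")]
g.tips(["lid_bar"])
```

```text
[ 18.2293475   -1.82709146 -10.94950728] [-0.3606783  -3.12847739  0.03924011]
side lid_bar 0.67 [527.  72. 225.]
top lid_bar 0.8 [524.  69. 229.]
```

The lid is free and rising, with the bar at about z 227. I retreat outward and up at once.

Call:
play_rows --increments '[{"offset":[-35,0,0],"twist":0,"grip":0},{"offset":[-75,0,0],"twist":0,"grip":0},{"offset":[-110,0,0],"twist":0,"grip":0},{"offset":[-130,0,-20],"twist":0,"grip":0},{"offset":[-140,0,-60],"twist":0,"grip":0}]'

```text
time: 18.53
tool_pos: [0.7676, 0.0319, 0.3463]
tool_rot: [-0.008, 0.076, 0.997, -0.0]
contact_force: [0.0, 0.5, -1.3]
gripper_width: -0.001
```

Call:
play_rows --increments '[{"offset":[0,0,-40],"twist":0,"grip":0},{"offset":[0,0,-80],"twist":0,"grip":0},{"offset":[0,0,-100],"twist":0,"grip":0},{"offset":[0,0,-120],"twist":0,"grip":0},{"offset":[0,0,-130],"twist":0,"grip":0}]'

```text
time: 18.95
tool_pos: [0.7672, 0.0326, 0.489]
tool_rot: [0.002, 0.075, 0.997, 0.0]
contact_force: [0.0, 0.3, 0.2]
gripper_width: 0.001
```

Run:
```python
import g
a=[g.manip.grab_frame(c) for c in("side","top")]
g.tips(["lid_bar","latch_knob"]);print(g.manip.state()["contact_force"])
```

```text
side lid_bar 0.56 [476.  77. 267.]
top lid_bar 0.88 [468.  77. 271.]
top latch_knob 0.62 [620. -17. 184.]
[-0.28772843 -0.70483963 -0.65810118]
```

Call:
play_rows --increments '[{"offset":[0,0,0],"twist":0,"grip":0},{"offset":[0,0,0],"twist":0,"grip":0},{"offset":[0,0,0],"twist":0,"grip":0},{"offset":[0,0,0],"twist":0,"grip":0},{"offset":[0,0,0],"twist":0,"grip":0}]'

```text
time: 19.67
tool_pos: [0.7677, 0.0324, 0.4845]
tool_rot: [-0.0, 0.075, 0.997, 0.0]
contact_force: [-1.2, 0.4, 0.5]
gripper_width: -0.003
```

Call:
play_rows --increments '[{"offset":[0,0,0],"twist":0,"grip":0},{"offset":[0,0,0],"twist":0,"grip":0},{"offset":[0,0,0],"twist":0,"grip":0},{"offset":[0,0,0],"twist":0,"grip":0},{"offset":[0,0,0],"twist":0,"grip":0}]'

```text
time: 20.08
tool_pos: [0.7677, 0.0324, 0.4847]
tool_rot: [0.0, 0.075, 0.997, -0.0]
contact_force: [-0.2, -0.5, 0.0]
gripper_width: 0.001
```

Call:
play_rows --increments '[{"offset":[0,0,0],"twist":0,"grip":0},{"offset":[0,0,0],"twist":0,"grip":0},{"offset":[0,0,0],"twist":0,"grip":0},{"offset":[0,0,0],"twist":0,"grip":0},{"offset":[0,0,0],"twist":0,"grip":0}]'

```text
time: 20.5
tool_pos: [0.7677, 0.0324, 0.4847]
tool_rot: [-0.0, 0.075, 0.997, 0.0]
contact_force: [-0.5, 0.5, 0.1]
gripper_width: 0.001
```

Call:
play_rows --increments '[{"offset":[0,0,0],"twist":0,"grip":0},{"offset":[0,0,0],"twist":0,"grip":0},{"offset":[0,0,0],"twist":0,"grip":0},{"offset":[0,0,0],"twist":0,"grip":0},{"offset":[0,0,0],"twist":0,"grip":0}]'

```text
time: 20.92
tool_pos: [0.7677, 0.0324, 0.4847]
tool_rot: [0.0, 0.075, 0.997, 0.0]
contact_force: [0.8, 1.0, 0.7]
gripper_width: -0.004
```

Call:
play_rows --increments '[{"offset":[0,0,0],"twist":0,"grip":0},{"offset":[0,0,0],"twist":0,"grip":0},{"offset":[0,0,0],"twist":0,"grip":0},{"offset":[0,0,0],"twist":0,"grip":0},{"offset":[0,0,0],"twist":0,"grip":0}]'

```text
time: 21.33
tool_pos: [0.7677, 0.0324, 0.4847]
tool_rot: [-0.0, 0.075, 0.997, 0.0]
contact_force: [-0.3, 0.5, 0.1]
gripper_width: -0.003
```

Call:
play_rows --increments '[{"offset":[0,0,0],"twist":0,"grip":0},{"offset":[0,0,0],"twist":0,"grip":0},{"offset":[0,0,0],"twist":0,"grip":0},{"offset":[0,0,0],"twist":0,"grip":0},{"offset":[0,0,0],"twist":0,"grip":0}]'

```text
time: 21.75
tool_pos: [0.7677, 0.0324, 0.4847]
tool_rot: [-0.0, 0.075, 0.997, 0.0]
contact_force: [-0.3, 0.0, -0.1]
gripper_width: 0.001
```

Run:
```python
import g
a=[g.manip.grab_frame(c) for c in("side","top")]
g.tips(["lid_bar","latch_knob","bottle","jar"]);print(g.manip.state()["contact_force"])
g.cv2.imwrite("pics/13.png",a[0])
V=g.V;import numpy as np
r=np.hypot(130,20);t=np.arctan2(20,130)+1.3;x=130-r*np.cos(t);print("bar at 1.3:",V[0]+np.cos(V[2])*x,V[1]+np.sin(V[2])*x,150.5+r*np.sin(t))
```

```text
side lid_bar 0.64 [433.  86. 277.]
side latch_knob 0.7 [623. -18. 184.]
side jar 0.84 [ 457. -384.    3.]
top lid_bar 0.71 [432.  84. 285.]
top latch_knob 0.82 [619. -19. 181.]
top bottle 0.76 [ 660. -351.   -2.]
top jar 0.65 [ 453. -378.   -1.]
[-1.20318602  0.2417398   0.51366695]
bar at 1.3: 432.76538648365033 80.95077214853814 281.11254067672684
```

View pics/13.png

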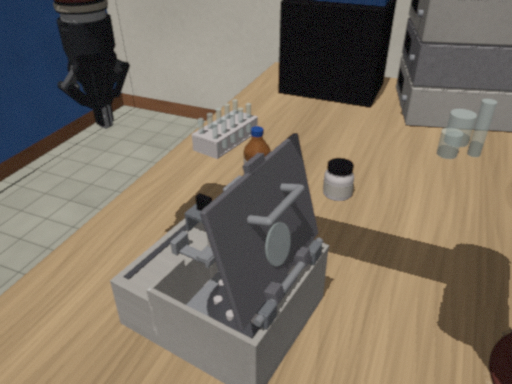

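The lid stands fully open, with its bar near (280,205). The hood is across, the bottle and jar are upright, and the gripper is clear. Handing in.

```bash
python3 -c "
from plant import manip
print(manip.job_done(), manip.state()['time'])"
```

```text
the job is handed in; nothing more can be done
the job is handed in; nothing more can be done
```

The centrifuge is open and the job is handed in, at about 22 s on the robot's clock. I slid the hood to its stop, raised the lid by its bar until it held itself up against the catch, and let go. I then pushed the tab in, and the lid swung open.

- **First push failed:** pushing the tab with the back of an open finger did not work. The finger's knuckle met the raised lid's front edge at about 11 N, so I backed off. The second push used shut fingers turned 90°, and the lid came free. The wrist force peaked at about 21 N.
- **Lid:** the networks put the bar at about (432, 85, 281) mm. At 1.3 rad I expected (433, 81, 281) mm.
- **Hood:** the knob is at about (621, -18) mm, about 69 mm from where it started.
- **Bystanders:** the bottle and jar are where they were, and the last picture shows both upright. In that picture the side camera's network did not report the bottle, because the open lid partly hides it. The top camera's network did report it.
- **Robot:** the gripper is clear of everything and the force reading is about zero.
- **Disagreement:** after the failed push, the network for the catch face read about 10 mm further in than expected. I did not rely on it.

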